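Open the touch-latch cupboard

ROBOT

A 7-joint arm with a two-finger parallel gripper is mounted at the origin on a cart in front of the work surface, level with it; the furniture and walls round the work are solid. World frame = base frame: x ahead of the robot, y to its left, z up, the work surface at z = 0. Lengths are in mm, angles in rad, forces in N, time in s.
With the tool pointing down it reaches from about 425 to 950 mm from the base axis. Payload 16.7 kg.
Tool frame: the origin (TCP) lies at the very end of the fingers, on their centre line; the grasp point (between the pads) lies 19 mm behind it (arm.grasp_offset is the distance from the TCP to the grasp point, in mm); x points along the fingers, z is the direction in which the jaws open and shut, and the axes are right-handed (so a half turn about x gives the same grasp; the last joint's range is limited). The gripper opens to 94 mm and grips with 3 to 60 N. Pads are 16 mm wide; open, the fingers measure 119 mm over their backs; the gripper's body (75 mm by 177 mm) begins 78 mm behind the grasp point.
Start: joints at [-1.47, 0.426, 0.074, 1.606, -0.034, 1.111, -0.067], TCP at [167.527, 653.842, 205.467] pointing down, gripper open.
Joint ranges: [-2.85, 2.85], [-0.5, 2.14], [-1.23, 1.37], [0.21, 2.46], [-1.02, 4.16], [0.16, 2.05], [-2.73, 2.73]. Speed limits (rad/s): [1.89, 1.89, 2.39, 2.39, 3.01, 3.01, 3.01].

INTERFACE

Orientations are given as a unit quaternion [x, y, z, w].
In Python, from workcell import arm gives the robot as it stands.
- The arm moves only by the tool send_rows, never from a script. Its argument "increments" is a list of rows, each an object with "xyz": the shift along the tool's x, y, z in m, a list of three; "dr": the turn, a rotation vector about the tool's x, y, z in rad, a list of three; "jaw": the opening, from 0 (shut) to 1 (fully open). A call has 1 to 10 rows; each row shifts and turns the commanded pose from where the row before left it, along the tool's axes as they then stand; what a row does not reach is not made up. A row lasts 1/12 s, in which the tool goes at most 41.7 mm and 7.16 degrees, less where a joint would pass 70% of its speed; a pose out of reach is approached as far as the arm can. A call with a gripper value outside its range is refused whole. The fingers move at their own pace and stop on an object; "squeeze" is the grip in N (left out, the last holds). Time passes only in rows, so rows that do not move let the fingers close. It gives the time, the measured TCP pose, the force and the opening at its end, in the units of the state.
- arm.state(): the state, without advancing time (a new reading comes with each control period).
- arm.grab_frame(name): name is "scene" or "top" or "wrist"; returns (picture, depth): 480x640x3 uint8, red, green, blue; 480x640 float32, mm along the optical axis (not along the pixel's ray), 0 where there is no reading.
- arm.camera_model(name): a dict with "fx", "fy", "cx", "cy" (pixels), "xyz" and "orientation" of the camera in the world. Camera axes: x right, y down, z forward; pixel columns grow to the right and rows downward; lengths in mm; the calibration is good to about 2 mm. A picture is of the moment at which its call begins: read the wrist's pose just before it. camera_model takes no time and is no camera call; for the wrist camera it gives the pose at the moment of the call.
- arm.job_done(): hands the job in, once; it reports no verdict.
The state is a dict: "time": time; "joint_pos": joint angles; "dq": joint speeds; "effort": joint torques, N m; "position": TCP position; "tcp_rot": TCP orientation; "ft_force": force on the tool from outside, world axes, zero at the start; "wrist_torque": the same for the moment, N m; "grip_width": opening from 0.0 (shut) to 1.0 (fully open).
Only numpy, scipy, OpenCV 4.12 (cv2) and the standard library are available. Lean on these libraries where they do the work, as an engineer would, in place of code of your own. Each camera call takes 0.05 s, during which the arm holds its last target. There are 200 camera calls.

TASK

Open the taller of the two little cupboards, so that the piping nozzles in it can be got at: press the steel disc on its door with the fingertips and take the finger away, so that the catch lets the door spring ajar by itself; then reach behind the door's free edge with the fingers and swing it wide open, to about a right angle, and leave it there. Work gently with fingertips only, without pinching the door, leave the low cupboard shut, and leave everything else on the table where it stands.

Things in the scene. Friction and masses are not known exactly. Their poses are not given: they have to be found in the camera images.
- tall_cupboard: the tall cupboard: grey carcass 180 mm wide (y), 120 mm deep (x), 200 mm high, fixed; origin in the middle of its underside on the table; its front faces its -x. A white door 172 mm wide and 14 mm thick (z from 31 to 199 mm above the table) hangs 10 mm in front of the carcass, hinged at its right edge as the robot sees it (-y), free edge at the left (+y)
- tall_door (a joint): angle of the tall door, rad. 0 = shut. Pressing at the disc makes it negative: the catch lets go at -0.04 (5.5 mm), the stop is at -0.056 (8 mm); 3 to 7 N up to the stop, so go on past first contact. When the finger then withdraws, the door springs to 0.45 to 0.5 within half a second. Beyond, it swings easily (under 0.3 N m) and stays where it is left. 1.57 is square to the front, 1.75 the largest
- tall_press (a point): centre of the flat steel disc, 26 mm across, on the front of the tall cupboard's door, which marks where to press; 142 mm from the hinge, 30 mm from the free edge, 177 mm above the table, 23 mm below the top of the cupboard. Moves with the door; its axes turn with the door: -x out of the door's front, +y toward its free edge
- tall_hinge (a point): top end of the tall door's hinge line, upright, in the plane of the door's back face at its right edge; axes turn with the door, +y along it to the free edge, +x out of its back. A small plastic striker stands 30 mm out of the back half-way up the door, 152 mm from the hinge, reaching to 11 mm above the door's half height
- low_cupboard: the low cupboard: grey carcass 180 mm wide (y), 120 mm deep (x), 140 mm high, fixed; origin in the middle of its underside on the table; its front faces its -x. A white door 172 mm wide and 14 mm thick (z from 31 to 139 mm above the table) hangs 10 mm in front of the carcass, hinged at its right edge as the robot sees it (-y), free edge at the left (+y)
- low_door (a joint): angle of the low door, rad. 0 = shut. Pressing at the disc makes it negative: the catch lets go at -0.04 (5.5 mm), the stop is at -0.056 (8 mm); 3 to 7 N up to the stop, so go on past first contact. When the finger then withdraws, the door springs to 0.45 to 0.5 within half a second. Beyond, it swings easily (under 0.3 N m) and stays where it is left. 1.57 is square to the front, 1.75 the largest
- low_press (a point): centre of the flat steel disc, 26 mm across, on the front of the low cupboard's door, which marks where to press; 142 mm from the hinge, 30 mm from the free edge, 117 mm above the table, 23 mm below the top of the cupboard. Moves with the door; its axes turn with the door: -x out of the door's front, +y toward its free edge
- low_hinge (a point): top end of the low door's hinge line, upright, in the plane of the door's back face at its right edge; axes turn with the door, +y along it to the free edge, +x out of its back. A small plastic striker stands 30 mm out of the back half-way up the door, 152 mm from the hinge, reaching to 11 mm above the door's half height
- offset_spatula: small offset spatula, 271 x 23 x 21 mm, wooden handle, lying flat on the table in front of the cupboards; loose; origin at the centre of its underside
- pastry_brush: flat pastry brush, 214 x 39 x 15 mm, lying flat on the table in front of the cupboards, low enough for the doors to swing over it; loose; origin at the centre of its underside
- jam_jar: open jam jar with a spreader standing in it, 76 mm across, 157 mm tall with the spreader, left of the cupboards; loose; origin at the centre of its underside
- jar_lid: black jar lid lying on the table, 71 mm across, 15 mm tall, front left; loose; origin at the centre of its underside
- dial_timer: white kitchen timer with a dial, 64 mm across, 44 mm tall, right of the cupboards; loose; origin at the centre of its underside

How it is judged (in metres and radians):
On the way, in this order (a step that is already met when the one before it is completed fails the run):
1. the tall cupboard's door is pressed inward by the fingers (value of joint tall_door below -0.02 rad and contact force between the fingers and tall_door_c1 above 0.5 N), for 0.02 s.
2. the door has sprung ajar and nothing of the robot touches it (value of joint tall_door above 0.25 rad and contact force between each of the arm, the fingers and tall_door_c1 below 0.1 N and contact force between the fingers and tall_door_c0 below 0.1 N), for 0.1 s.
At the end, for the whole second after the job is handed in: The tall cupboard's door stands open by more than 1.1 rad and is at rest, the low cupboard's door is shut (below 0.05 rad), and every loose thing is within 30 mm of where it stood (value of joint tall_door above 1.1 rad and velocity of joint tall_door between -0.05 and 0.05 rad/s and value of joint low_door below 0.05 rad and distance of each of offset_spatula, pastry_brush, jam_jar, jar_lid, dial_timer from where it was at the start of the episode below 0.03 m); the robot touches nothing.
It fails at once if the low cupboard's door springs open (value of joint low_door above 0.05 rad).
It fails at once if the door is pinched: its front and its back are pressed at the same time (contact force between the fingers and tall_door_c1 above 2 N and contact force between the fingers and tall_door_c0 above 2 N).
It fails at once if the door is pushed harder than 50 N (contact force between the fingers and tall_door_c1 above 50 N or contact force between the fingers and tall_door_c0 above 50 N).
It fails at once if a bystander is lifted, carried or pushed more than 30 mm (distance of any of offset_spatula, pastry_brush, jam_jar, jar_lid, dial_timer from where it was at the start of the episode above 0.03 m).
It also fails if it takes over 45 s, if anything falls off the work surface, if the arm or the gripper's body presses on something with over 40 N, if the wrist force passes 120 N, or if a joint passes its speed limit or range.

## Working session

There is one attempt and no reset: what is moved stays moved. The work goes in short steps, Python scripts to look and compute and a tool call to move; the robot and the scene stay as the last step left them, time stands still between calls to the robot, and variables do not carry over. Pictures are saved under pics/ and viewed, about 8 in all and at most 12, crops included, and the job is handed in when it is done.

Besides the shell and the picture viewer there is one more tool, called after "Emit:" as a command line: name --argument value ..., lists and objects as JSON in quotes. send_rows: Moves the arm, as the interface text tells. Its arguments: {"type":"object","properties":{"increments":{"type":"array"},"squeeze":{"type":"number"}},"required":["increments"]}

```bash
mkdir -p pics; cat > h.py <<'E'
import numpy as np, cv2
from workcell import arm
from scipy.spatial.transform import Rotation as R
def grab(n,f=None):
    m=arm.camera_model(n); p,d=arm.grab_frame(n)
    np.savez(f'pics/{n}.npz',d=d,p=p)
    if f: cv2.imwrite('pics/'+f,p[:,:,::-1])
    return p,d,m
def pts(d,m):
    v,u=np.mgrid[:480,:640]
    c=np.stack([(u-m['cx'])/m['fx']*d,(v-m['cy'])/m['fy']*d,d],-1)
    return c@R.from_quat(m['orientation']).as_matrix().T+np.array(m['xyz'])
E
python3 - <<'E'
from h import *
for n in('scene','top'):
    p,d,m=grab(n,n+'1.png'); P=pts(d,m); np.save('pics/'+n+'P.npy',P); print(n,m)
s=arm.state();print(s)
E
```

```text
scene {'fx': 443.43098856310087, 'fy': 443.43098856310087, 'cx': 312.0522866073903, 'cy': 231.1090347385828, 'xyz': array([-159.45666244, -706.70913173, 1033.12230511]), 'orientation': array([ 0.83300432, -0.3923153 ,  0.15728783, -0.35700568])}
top {'fx': 520.2907866037411, 'fy': 520.2907866037411, 'cx': 309.93806396867456, 'cy': 241.2521350658384, 'xyz': array([ 340.44190779,  -95.22300181, 1436.48249396]), 'orientation': array([-0.69566508,  0.71395027, -0.0531054 ,  0.05920234])}
{'time': 0.1, 'joint_pos': array([-1.46950134,  0.42667305,  0.07388452,  1.60654425, -0.03411072,
        1.11081204, -0.06707493]), 'dq': array([-1.17884961e-03, -2.19339474e-03, -3.76632653e-04, -3.56924933e-04,
       -1.54999679e-03, -6.00331035e-04, -3.12781469e-05]), 'effort': array([ 8.22325906e-03, -9.37455940e+01,  3.67745116e+00, -4.55033934e+01,
       -4.85074322e-02,  1.68968149e-02,  3.95731968e-05]), 'position': array([167.46137213, 653.48071926, 204.84364415]), 'tcp_rot': array([-0.43380658,  0.55892615,  0.4332498 ,  0.55830817]), 'ft_force': array([-0.23932671, -0.28105849, -0.03865191]), 'wrist_torque': array([0.00573824, 0.04107861, 0.03800659]), 'grip_width': 1.0005866735351305}
```

View pics/scene1.png

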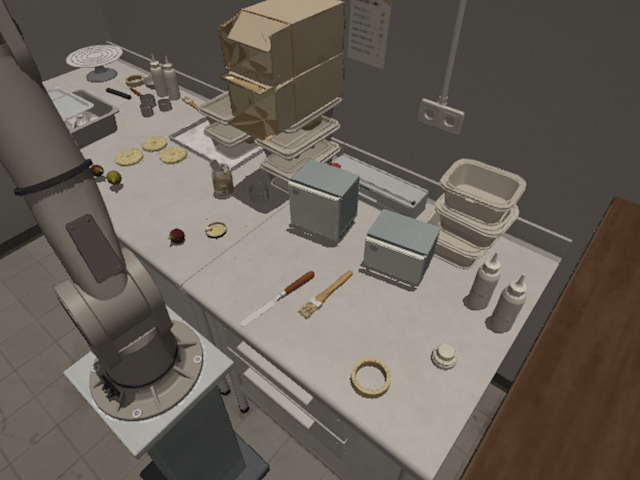

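View pics/top1.png

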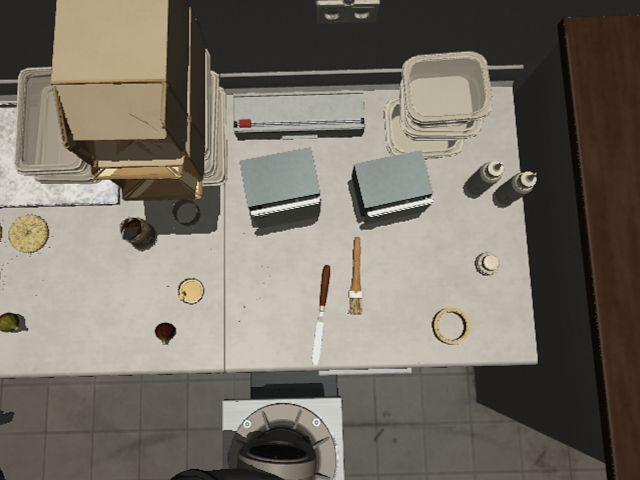

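The tall cupboard is the left one, its top centred near px (283,183) in the top view. The low one is at (393,182). The spatula and brush lie in front, the jam jar is at (138,232) and the timer at (487,263). Next I fit the tops.

```bash
python3 - <<'E'
from h import *
P=np.load('pics/topP.npy'); S=np.load('pics/sceneP.npy')
def fit(Q,n):
    r=cv2.minAreaRect(Q[:,:2].astype(np.float32)); print(n,len(Q),'z',np.median(Q[:,2]).round(1),r,'\n',cv2.boxPoints(r).round(0).tolist())
for n,(u0,u1,v0,v1),z in(('tall',(235,330,140,235),200),('low',(340,440,140,225),140)):
    C=P[v0:v1,u0:u1].reshape(-1,3); zs=np.round(C[:,2]/5)*5
    print(np.unique(zs,return_counts=True))
    fit(C[abs(C[:,2]-z)<6],n)
    c=C[abs(C[:,2]-z)<6].mean(0)
    Q=S.reshape(-1,3); Q=Q[(abs(Q[:,2]-z)<6)&(np.hypot(*(Q[:,:2]-c[:2]).T)<160)]; fit(Q,n+' scene')
for n,(u0,u1,v0,v1) in dict(spat=(305,335,260,370),brush=(342,368,232,320),jar=(115,160,212,255),lid=(150,180,318,350),lid2=(172,210,274,308),timer=(470,505,248,280)).items():
    C=P[v0:v1,u0:u1].reshape(-1,3); C=C[(C[:,2]>6)]; print(n,C.min(0).round(),C.max(0).round())
print(np.median(P[250:300,240:300],axis=(0,1)))
E
```

```text
(array([ -10.,   -5.,    0.,    5.,   10.,   30.,   35.,   40.,   45.,
         50.,   55.,   60.,   65.,   70.,   75.,   80.,   85.,   90.,
         95.,  100.,  105.,  110.,  115.,  120.,  125.,  130.,  135.,
        140.,  145.,  150.,  155.,  160.,  165.,  170.,  175.,  180.,
        185.,  190.,  195.,  200.,  205.,  210., 1435.]), array([  13,  542, 2227, 1118,   52,    1,   19,   85,  107,   35,   20,
         31,   17,   28,   32,   25,   20,   23,   27,   22,   30,   27,
         26,   38,   36,   34,   28,   30,   39,   28,   33,   34,   26,
         32,   35,   38,   43,   55,  439, 2540,  937,   10,   43]))
tall 3817 z 200.7 ((689.3556518554688, -16.523094177246094), (146.3194580078125, 180.25294494628906), 9.64635181427002) 
 [[602.0, 60.0], [632.0, -118.0], [777.0, -93.0], [746.0, 85.0]]
tall scene 1644 z 198.7 ((690.6558227539062, -20.11511993408203), (150.30877685546875, 182.63662719726562), 10.916264533996582) 
 [[600.0, 55.0], [634.0, -124.0], [782.0, -96.0], [747.0, 84.0]]
(array([ -10.,   -5.,   -0.,    5.,   10.,   25.,   30.,   35.,   40.,
         45.,   50.,  
[... 367 characters left out ...]
,   39]))
low 3463 z 140.4 ((693.4598388671875, -305.06817626953125), (145.177490234375, 180.22885131835938), 11.158304214477539) 
 [[605.0, -231.0], [640.0, -408.0], [782.0, -379.0], [747.0, -203.0]]
low scene 2181 z 138.8 ((724.7686157226562, -317.09283447265625), (204.62014770507812, 207.64703369140625), 11.28669261932373) 
 [[604.0, -235.0], [645.0, -439.0], [845.0, -399.0], [805.0, -195.0]]
spat [ 225. -146.    6.] [ 517.  -66. 1436.]
brush [ 340. -243.    6.] [ 592.  -95. 1436.]
jar [340. -95.   6.] [ 668.  461. 1436.]
lid [285. -95.   6.] [ 369.  352. 1436.]
lid2 [340. -95.   6.] [ 487.  296. 1436.]
timer [ 340. -618.    6.] [ 537.  -95. 1436.]
[480.25156209  27.79139773   1.21737201]
```

```bash
python3 - <<'E'
from h import *
P=np.load('pics/topP.npy'); S=np.load('pics/sceneP.npy').reshape(-1,3)
Q=S[(S[:,2]>60)&(S[:,2]<185)&(abs(S[:,1]+30)<75)&(S[:,0]>570)&(S[:,0]<650)]
for _ in range(4):
    c=np.polyfit(Q[:,1],Q[:,0],1); r=Q[:,0]-np.polyval(c,Q[:,1]); Q=Q[abs(r)<max(2*r.std(),2)]
print('scene front line x=a*y+b',c,len(Q),r.std(),'yaw',np.arctan(-c[0]))
# top: front edge at z~199
C=P[140:235,235:330].reshape(-1,3); C=C[abs(C[:,2]-200)<5]
e=[];
for y in np.arange(-105,50,8):
    k=C[abs(C[:,1]-y)<4]; e.append((y,np.percentile(k[:,0],2)))
e=np.array(e); c2=np.polyfit(e[:,0],e[:,1],1); print('top edge',c2,(e[:,1]-np.polyval(c2,e[:,0])).round(1))
s=arm.state();print(R.from_quat(s['tcp_rot']).as_matrix().round(2))
wm=arm.camera_model('wrist'); print(wm['xyz'])
p=np.load('pics/scene.npz')['p'][150:270,270:450]
cv2.imwrite('pics/crop.png',cv2.resize(p[:,:,::-1],(720,480),interpolation=cv2.INTER_CUBIC))
for n,(u0,u1,v0,v1) in dict(spat=(305,335,260,370),brush=(342,368,232,320),jar=(115,160,212,255),timer=(470,505,248,280)).items():
    C=P[v0:v1,u0:u1].reshape(-1,3); C=C[(C[:,2]>8)&(C[:,2]<400)]; print(n,np.percentile(C,3,axis=0).round(),np.percentile(C,97,axis=0).round())
E
```

```text
scene front line x=a*y+b [-1.73124255e-01  6.14302123e+02] 1105 1.4413392973254116 yaw 0.17142508112315322
top edge [-1.71341597e-01  6.15898678e+02] [-0.8  0.9  1.  -1.2  1.  -0.2 -0.6 -0.9  0.2  0.3  0.5 -0.6  0.4  0.9
 -0.9  0.6 -0.1 -0.3  0.1 -0.1]
[[-0.   -0.97  0.25]
 [-0.    0.25  0.97]
 [-1.   -0.   -0.  ]]
[102.63046366 669.51274421 383.46272045]
spat [ 328. -136.    8.] [498. -89.  24.]
brush [ 371. -221.    9.] [ 569. -188.   20.]
jar [562. 343.  13.] [630. 409. 143.]
timer [ 466. -591.   10.] [ 521. -540.   48.]
```

View pics/crop.png

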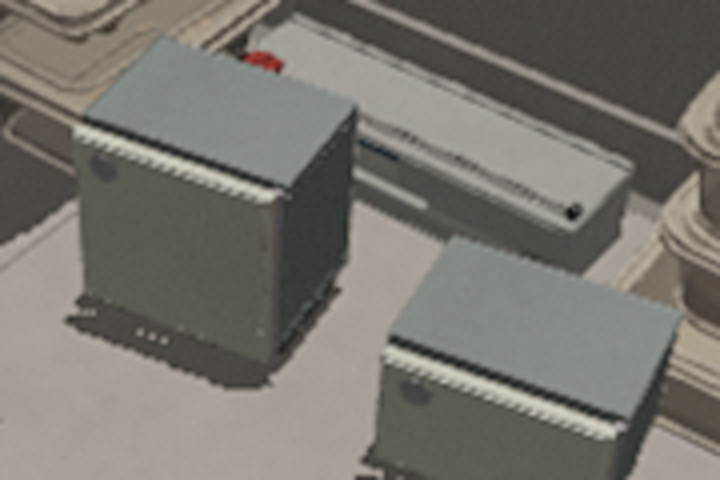

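Emit:
send_rows --increments '[{"xyz":[-0.014,0,0],"dr":[-0.085,0,0],"jaw":0},{"xyz":[-0.014,0,0],"dr":[-0.085,0,0],"jaw":0},{"xyz":[-0.014,0,0],"dr":[-0.085,0,0],"jaw":0},{"xyz":[-0.014,0,0],"dr":[-0.085,0,0],"jaw":0},{"xyz":[-0.014,0,0],"dr":[-0.085,0,0],"jaw":0},{"xyz":[0,-0.0125,-0.035],"dr":[0,0,0],"jaw":0},{"xyz":[0,-0.0125,-0.035],"dr":[0,0,0],"jaw":0}]'

```text
time: 0.68
position: [203.4, 589.4, 275.2]
tcp_rot: [-0.542, 0.454, 0.543, 0.454]
ft_force: [1.5, 0.1, -0.5]
grip_width: 0.539
```

```bash
cat > st.py <<'E'
from h import *
import sys
s=arm.state(); M=R.from_quat(s['tcp_rot']).as_matrix()
print('t',s['time'],'pos',s['position'].round(1),'F',s['ft_force'].round(1),'g',round(s['grip_width'],3),'q',s['joint_pos'].round(2)); print(M.round(3).tolist())
print('x tilt',M[:,0].round(4),'yaw z', np.arctan2(M[1,2],M[0,2]).round(3))
for a in sys.argv[1:]:
    t=np.array(eval(a)); print(a,'tool delta',(M.T@(t-s['position'])).round(1))
E
python3 st.py "[350,330,265]" "[500,38,265]"
```

```text
t 0.6833 pos [203.4 589.4 275.2] F [ 1.5  0.1 -0.5] g 0.539 q [-1.35  0.29  0.01  1.64 -0.    1.21  0.41]
[[-0.0, -0.984, -0.177], [0.0, -0.177, 0.984], [-1.0, 0.0, 0.0]]
x tilt [-5.e-04  2.e-04 -1.e+00] yaw z 1.748
[350,330,265] tool delta [  10.1  -98.5 -281.3]
[500,38,265] tool delta [  10.  -194.5 -595.2]
```

J1 moves away from its limit, which is good. Continuing.

Emit:
send_rows --increments '[{"xyz":[0,-0.012,-0.035],"dr":[0,0,0],"jaw":0},{"xyz":[0,-0.012,-0.035],"dr":[0,0,0],"jaw":0},{"xyz":[0,-0.012,-0.035],"dr":[0,0,0],"jaw":0},{"xyz":[0,-0.012,-0.035],"dr":[0,0,0],"jaw":0},{"xyz":[0,-0.012,-0.035],"dr":[0,0,0],"jaw":0},{"xyz":[0,-0.012,-0.035],"dr":[0,0,0],"jaw":0},{"xyz":[0,-0.012,-0.035],"dr":[0,0,0],"jaw":0},{"xyz":[0,-0.012,-0.035],"dr":[0,0,0],"jaw":0},{"xyz":[0,-0.012,-0.035],"dr":[0,0,0],"jaw":0},{"xyz":[0,-0.012,-0.035],"dr":[0,0,0],"jaw":0}]'

```text
time: 1.52
position: [383.5, 263.5, 275.4]
tcp_rot: [-0.542, 0.455, 0.542, 0.455]
ft_force: [1.4, 1.8, 0.3]
grip_width: 0.002
```

Emit:
send_rows --increments '[{"xyz":[0,-0.012,-0.035],"dr":[0,0,0],"jaw":0},{"xyz":[0,-0.012,-0.035],"dr":[0,0,0],"jaw":0},{"xyz":[0,-0.012,-0.035],"dr":[0,0,0],"jaw":0},{"xyz":[0,-0.012,-0.035],"dr":[0,0,0],"jaw":0},{"xyz":[0,-0.012,-0.035],"dr":[0,0,0],"jaw":0},{"xyz":[0,0,-0.02],"dr":[0,0,0],"jaw":0},{"xyz":[0,0,0],"dr":[0,0,0],"jaw":0},{"xyz":[0,0,0],"dr":[0,0,0],"jaw":0}]'

```text
time: 2.18
position: [476.0, 82.8, 275.3]
tcp_rot: [-0.541, 0.455, 0.541, 0.455]
ft_force: [-0.4, 0.0, 0.5]
grip_width: 0.01
```

```bash
python3 st.py "[500,6,265]" "[609.5,25,165]" ; python3 -c "
from h import *
grab('wrist','w1.png')"
```

```text
t 2.1833 pos [476.   82.8 275.3] F [-0.4  0.   0.5] g 0.01 q [-0.75  0.03  0.46  1.96 -0.02  1.16  1.46]
[[-0.0, -0.985, -0.171], [-0.0, -0.171, 0.985], [-1.0, 0.0, 0.0]]
x tilt [-4.e-04 -1.e-04 -1.e+00] yaw z 1.743
[500,6,265] tool delta [ 10.3 -10.6 -79.8]
[609.5,25,165] tool delta [ 110.3 -121.7  -79.8]
```

View pics/w1.png

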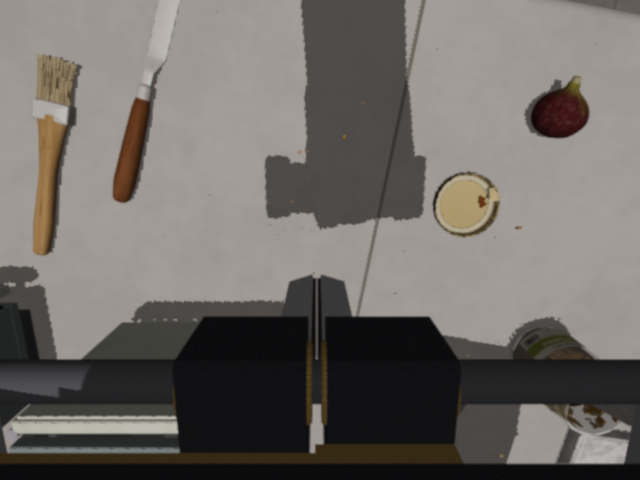

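Emit:
send_rows --increments '[{"xyz":[0,-0.015,-0.02],"dr":[0,0,0],"jaw":0},{"xyz":[0,-0.015,-0.02],"dr":[0,0,0],"jaw":0},{"xyz":[0,-0.015,-0.02],"dr":[0,0,0],"jaw":0},{"xyz":[0,-0.015,-0.02],"dr":[0,0,0],"jaw":0},{"xyz":[0.027,0,0],"dr":[0,0,0],"jaw":0},{"xyz":[0.027,0,0],"dr":[0,0,0],"jaw":0},{"xyz":[0.027,0,0],"dr":[0,0,0],"jaw":0},{"xyz":[0.027,0,0],"dr":[0,0,0],"jaw":0},{"xyz":[0,-0.01,0],"dr":[0,0,0],"jaw":0},{"xyz":[0,-0.01,0],"dr":[0,0,0],"jaw":0}]'

```text
time: 3.07
position: [568.7, 20.1, 167.2]
tcp_rot: [-0.541, 0.455, 0.542, 0.454]
ft_force: [0.6, 0.1, 0.9]
grip_width: 0.006
```

Emit:
send_rows --increments '[{"xyz":[0,-0.01,0],"dr":[0,0,0],"jaw":0},{"xyz":[0,-0.005,0],"dr":[0,0,0],"jaw":0},{"xyz":[0,0,0],"dr":[0,0,0],"jaw":0},{"xyz":[0,0,0],"dr":[0,0,0],"jaw":0}]'

```text
time: 3.4
position: [584.1, 21.5, 168.3]
tcp_rot: [0.542, -0.454, -0.541, -0.455]
ft_force: [-0.5, 0.2, 0.8]
grip_width: 0.006
```

```bash
python3 st.py "[609.5,25,167]" ; python3 -c "
from h import *
p,d,m=grab('scene');q=p[150:270,270:450]
cv2.imwrite('pics/c2.png',cv2.resize(q[:,:,::-1],(720,480),interpolation=cv2.INTER_CUBIC))"
```

```text
t 3.4 pos [584.1  21.5 168.3] F [-0.5  0.2  0.8] g 0.006 q [-0.56  0.35  0.52  1.88 -0.21  0.97  1.79]
[[0.001, -0.985, -0.173], [0.0, -0.173, 0.985], [-1.0, -0.001, -0.0]]
x tilt [ 1.e-03  1.e-04 -1.e+00] yaw z 1.745
[609.5,25,167] tool delta [  1.3 -25.6  -0.9]
```

View pics/c2.png

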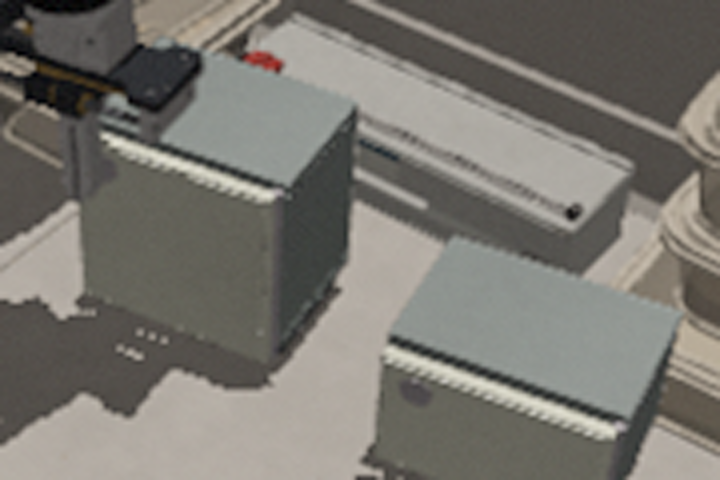

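The fingers sit just in front of the disc at (100,165), with no contact yet. I approach in small steps.

Emit:
send_rows --increments '[{"xyz":[0,-0.005,0],"dr":[0,0,0],"jaw":0},{"xyz":[0,-0.005,0],"dr":[0,0,0],"jaw":0},{"xyz":[0,-0.004,0],"dr":[0,0,0],"jaw":0},{"xyz":[0,0,0],"dr":[0,0,0],"jaw":0}]'

```text
time: 3.78
position: [598.0, 24.0, 167.6]
tcp_rot: [0.542, -0.454, -0.542, -0.455]
ft_force: [-0.2, -0.3, -0.5]
grip_width: 0.007
```

Emit:
send_rows --increments '[{"xyz":[0,-0.003,0],"dr":[0,0,0],"jaw":0},{"xyz":[0,0,0],"dr":[0,0,0],"jaw":0}]'

```text
time: 3.95
position: [600.5, 24.3, 167.4]
tcp_rot: [0.542, -0.455, -0.542, -0.455]
ft_force: [-0.2, 1.2, 0.2]
grip_width: 0.003
```

Emit:
send_rows --increments '[{"xyz":[0,-0.003,0],"dr":[0,0,0],"jaw":0},{"xyz":[0,0,0],"dr":[0,0,0],"jaw":0}]'

```text
time: 4.12
position: [603.0, 24.8, 167.3]
tcp_rot: [-0.541, 0.455, 0.542, 0.454]
ft_force: [-2.7, 0.4, 1.3]
grip_width: 0.002
```

Emit:
send_rows --increments '[{"xyz":[0,-0.003,0],"dr":[0,0,0],"jaw":0},{"xyz":[0,-0.002,0],"dr":[0,0,0],"jaw":0},{"xyz":[0,0,0],"dr":[0,0,0],"jaw":0}]'

```text
time: 4.37
position: [607.7, 26.0, 167.3]
tcp_rot: [-0.541, 0.455, 0.542, 0.454]
ft_force: [-4.2, 1.8, 0.9]
grip_width: 0.005
```

Emit:
send_rows --increments '[{"xyz":[0,-0.002,0],"dr":[0,0,0],"jaw":0},{"xyz":[0,0,0],"dr":[0,0,0],"jaw":0}]'

```text
time: 4.53
position: [609.1, 26.3, 167.3]
tcp_rot: [-0.541, 0.455, 0.542, 0.454]
ft_force: [-7.1, 2.1, 4.1]
grip_width: 0.007
```

Emit:
send_rows --increments '[{"xyz":[0,-0.002,0],"dr":[0,0,0],"jaw":0},{"xyz":[0,0,0],"dr":[0,0,0],"jaw":0}]'

```text
time: 4.7
position: [609.5, 26.4, 167.2]
tcp_rot: [-0.54, 0.456, 0.543, 0.454]
ft_force: [-20.4, 1.4, 15.3]
grip_width: 0.007
```

Force rose sharply, so the stop is reached. Withdrawing.

Emit:
send_rows --increments '[{"xyz":[0,0.02,0],"dr":[0,0,0],"jaw":0},{"xyz":[0,0.035,0],"dr":[0,0,0],"jaw":0},{"xyz":[0,0.035,0],"dr":[0,0,0],"jaw":0},{"xyz":[0,0.035,0],"dr":[0,0,0],"jaw":0},{"xyz":[0,0.015,0],"dr":[0,0,0],"jaw":0},{"xyz":[-0.03,0,0],"dr":[0,0,0],"jaw":0},{"xyz":[-0.03,0,0],"dr":[0,0,0],"jaw":0},{"xyz":[-0.02,0,0],"dr":[0,0,0],"jaw":0},{"xyz":[0,0,0],"dr":[0,0,0],"jaw":0},{"xyz":[0,0,0],"dr":[0,0,0],"jaw":0}]'

```text
time: 5.53
position: [474.8, 2.2, 248.4]
tcp_rot: [0.542, -0.454, -0.541, -0.456]
ft_force: [0.3, -0.7, 0.2]
grip_width: 0.001
```

```bash
python3 st.py; python3 -c "
from h import *
p,d,m=grab('top'); cv2.imwrite('pics/t2.png',cv2.resize(p[120:320,180:460,::-1],(784,560),interpolation=cv2.INTER_CUBIC)); np.save('pics/P2.npy',pts(d,m))"
```

```text
t 5.5333 pos [474.8   2.2 248.4] F [ 0.3 -0.7  0.2] g 0.001 q [-0.67  0.04  0.55  2.01 -0.02  1.09  1.64]
[[0.003, -0.985, -0.173], [0.001, -0.173, 0.985], [-1.0, -0.003, 0.001]]
x tilt [ 0.0026  0.0012 -1.    ] yaw z 1.745
```

View pics/t2.png

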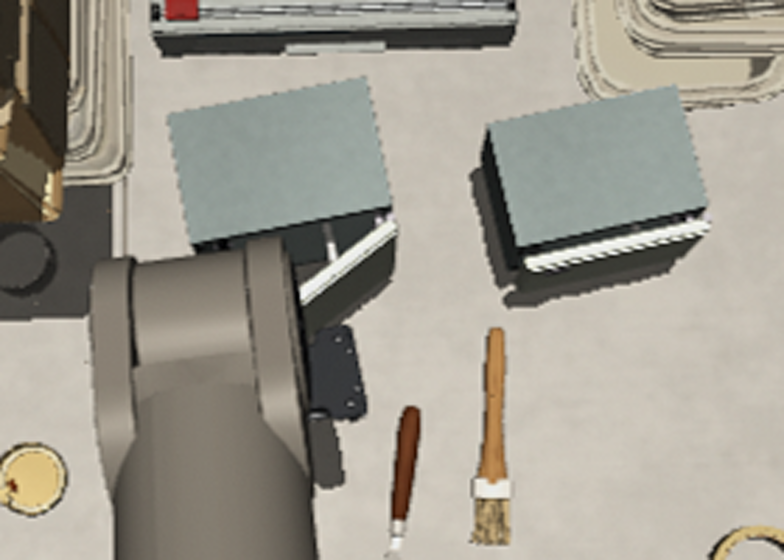

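The door stands ajar at about 0.47 rad, and the low door is shut. I fit its line before reaching behind it.

```bash
python3 - <<'E'
from h import *
P=np.load('pics/P2.npy')[190:235,285:325].reshape(-1,3)
Q=P[(abs(P[:,2]-199)<6)&(P[:,0]<632-.172*(P[:,1]))]   # in front of carcass
Q=Q[Q[:,0]<628-.172*Q[:,1]]
r=cv2.minAreaRect(Q[:,:2].astype(np.float32)); print(len(Q),r,cv2.boxPoints(r).round().tolist())
l=cv2.fitLine(Q[:,:2].astype(np.float32),cv2.DIST_HUBER,0,.01,.01).ravel(); d=l[:2]*np.sign(l[1]); a=np.arctan2(-d[0],d[1]); print('door angle',a-.172,'line',l)
th=a; H=np.array([647.5,-112]); dr=np.array([-np.sin(th),np.cos(th)]); n=np.array([np.cos(th),np.sin(th)])
print('line offset from hinge (exp -7):',(l[2:]-H)@n)
t=H+140*dr+32*n; print('target',t)
E
python3 st.py "[588,18,248]"
```

```text
260 ((609.8526611328125, -73.5754165649414), (15.767574310302734, 110.170166015625), 38.0095100402832) [[570.0, -35.0], [638.0, -122.0], [650.0, -112.0], [582.0, -25.0]]
door angle 0.4930241 line [  0.617078    -0.78690195 608.5805     -72.74773   ]
line offset from hinge (exp -7): -6.4041068602009545
target [586.28992462  17.91277504]
t 5.5833 pos [474.2   2.2 247.4] F [-0.6 -0.5 -0.2] g 0.005 q [-0.67  0.04  0.55  2.02 -0.02  1.09  1.64]
[[0.001, -0.985, -0.173], [0.0, -0.173, 0.985], [-1.0, -0.001, 0.0]]
x tilt [ 7.e-04  5.e-04 -1.e+00] yaw z 1.745
[588,18,248] tool delta [  -0.5 -114.9   -4.1]
```

Emit:
send_rows --increments '[{"xyz":[0,-0.029,-0.001],"dr":[0,0,0],"jaw":0},{"xyz":[0,-0.029,-0.001],"dr":[0,0,0],"jaw":0},{"xyz":[0,-0.029,-0.001],"dr":[0,0,0],"jaw":0},{"xyz":[0,-0.028,-0.001],"dr":[0,0,0],"jaw":0},{"xyz":[0,0,0],"dr":[0,0,0],"jaw":0},{"xyz":[0.025,0,0],"dr":[0,0,0],"jaw":0},{"xyz":[0.025,0,0],"dr":[0,0,0],"jaw":0},{"xyz":[0.025,0,0],"dr":[0,0,0],"jaw":0},{"xyz":[0.022,0,0],"dr":[0,0,0],"jaw":0},{"xyz":[0,0,0],"dr":[0,0,0],"jaw":0}]'

```text
time: 6.42
position: [585.0, 17.7, 145.5]
tcp_rot: [-0.54, 0.457, 0.543, 0.452]
ft_force: [-0.5, 0.0, -0.9]
grip_width: 0.004
```

```bash
python3 st.py; python3 - <<'E'
from h import *
s=arm.state();p=s['position'][:2]; M=R.from_quat(s['tcp_rot']).as_matrix()
H=np.array([647.5,-112])
# arc: finger centre at door-frame (r, +off behind back); slide off toward smaller r ok
prev=p
for a in (.49,.6,.75,.9,1.05,1.2,1.35,1.45,1.5):
    th=a+.172; t=H+138*np.array([-np.sin(th),np.cos(th)])+13*np.array([np.cos(th),np.sin(th)])
    d=M.T@np.r_[t-prev,0]; print(a,t.round(),'d',d.round(1)); prev=t
E
```

```text
t 6.4167 pos [585.   17.7 145.5] F [-0.5  0.  -0.9] g 0.004 q [-0.56  0.38  0.53  1.89 -0.24  0.94  1.83]
[[-0.007, -0.985, -0.173], [-0.002, -0.173, 0.985], [-1.0, 0.007, -0.001]]
x tilt [-0.0071 -0.0022 -1.    ] yaw z 1.745
0.49 [573.   5.] d [  0.1  14.1 -10.5]
0.6 [561.  -4.] d [ 0.1 13.7 -6.6]
0.75 [545. -18.] d [  0.1  17.4 -11.4]
0.9 [533. -35.] d [  0.1  15.5 -13.8]
1.05 [522. -53.] d [  0.1  13.2 -16. ]
1.2 [515. -72.] d [  0.1  10.7 -17.8]
1.35 [510. -92.] d [  0.1   7.9 -19.2]
1.45 [ 509. -106.] d [  0.    3.7 -13.4]
1.5 [ 509. -113.] d [ 0.   1.3 -6.8]
```

Emit:
send_rows --increments '[{"xyz":[0,0.007,-0.005],"dr":[0,0,0],"jaw":0},{"xyz":[0,0.007,-0.005],"dr":[0,0,0],"jaw":0},{"xyz":[0,0.007,-0.003],"dr":[0,0,0],"jaw":0},{"xyz":[0,0.007,-0.003],"dr":[0,0,0],"jaw":0},{"xyz":[0,0.006,-0.004],"dr":[0,0,0],"jaw":0},{"xyz":[0,0.006,-0.004],"dr":[0,0,0],"jaw":0},{"xyz":[0,0.006,-0.004],"dr":[0,0,0],"jaw":0}]'

```text
time: 7.0
position: [547.2, -17.9, 151.0]
tcp_rot: [0.542, -0.454, -0.541, -0.455]
ft_force: [0.4, 0.4, 0.3]
grip_width: 0.005
```

Emit:
send_rows --increments '[{"xyz":[0,0.005,-0.005],"dr":[0,0,0],"jaw":0},{"xyz":[0,0.005,-0.005],"dr":[0,0,0],"jaw":0},{"xyz":[0,0.005,-0.004],"dr":[0,0,0],"jaw":0},{"xyz":[0,0.0045,-0.0055],"dr":[0,0,0],"jaw":0},{"xyz":[0,0.0045,-0.0055],"dr":[0,0,0],"jaw":0},{"xyz":[0,0.0045,-0.0055],"dr":[0,0,0],"jaw":0}]'

```text
time: 7.5
position: [524.5, -53.1, 150.4]
tcp_rot: [0.542, -0.455, -0.542, -0.455]
ft_force: [0.8, -0.1, -0.1]
grip_width: 0.008
```

```bash
python3 st.py; python3 -c "
from h import *
p,d,m=grab('scene');q=p[130:330,210:450]
cv2.imwrite('pics/c3.png',cv2.resize(q[:,:,::-1],(720,600),interpolation=cv2.INTER_CUBIC))"
```

```text
t 7.5 pos [524.5 -53.1 150.4] F [ 0.8 -0.1 -0.1] g 0.008 q [-0.5   0.28  0.57  2.02 -0.19  0.9   1.92]
[[-0.0, -0.985, -0.173], [-0.0, -0.173, 0.985], [-1.0, 0.0, -0.0]]
x tilt [-1.e-04 -1.e-04 -1.e+00] yaw z 1.745
```

View pics/c3.png

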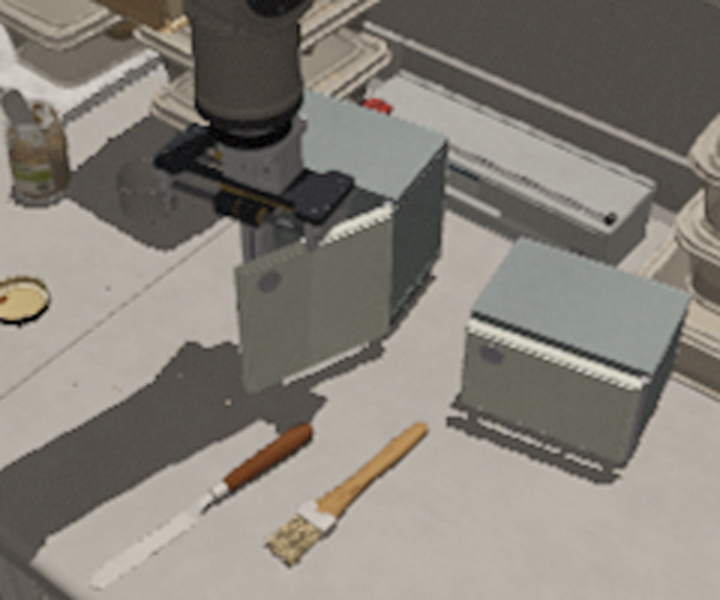

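The door is following the fingers, now about 1 rad open, with its disc at px (270,280). I continue the arc to about 1.5.

Emit:
send_rows --increments '[{"xyz":[0,0.0045,-0.006],"dr":[0,0,0],"jaw":0},{"xyz":[0,0.0035,-0.006],"dr":[0,0,0],"jaw":0},{"xyz":[0,0.0035,-0.006],"dr":[0,0,0],"jaw":0},{"xyz":[0,0.0025,-0.006],"dr":[0,0,0],"jaw":0},{"xyz":[0,0.0025,-0.006],"dr":[0,0,0],"jaw":0},{"xyz":[0,0.0025,-0.006],"dr":[0,0,0],"jaw":0},{"xyz":[0,0.001,-0.006],"dr":[0,0,0],"jaw":0},{"xyz":[0,0.001,-0.006],"dr":[0,0,0],"jaw":0},{"xyz":[0,0.001,-0.005],"dr":[0,0,0],"jaw":0},{"xyz":[0,0,-0.003],"dr":[0,0,0],"jaw":0}]'

```text
time: 8.38
position: [512.8, -112.3, 150.5]
tcp_rot: [0.541, -0.455, -0.541, -0.455]
ft_force: [0.7, 0.6, 0.1]
grip_width: 0.009
```

Emit:
send_rows --increments '[{"xyz":[0,0,-0.002],"dr":[0,0,0],"jaw":0},{"xyz":[0,0,0],"dr":[0,0,0],"jaw":0},{"xyz":[0,0,0.01],"dr":[0,0,0],"jaw":0},{"xyz":[0,0,0.02],"dr":[0,0,0],"jaw":0},{"xyz":[0,0,0.03],"dr":[0,0,0],"jaw":0},{"xyz":[-0.02,0,0.03],"dr":[0,0,0],"jaw":0},{"xyz":[-0.03,0,0],"dr":[0,0,0],"jaw":0},{"xyz":[-0.03,0,0],"dr":[0,0,0],"jaw":0},{"xyz":[-0.03,0,0],"dr":[0,0,0],"jaw":0},{"xyz":[0,0.01,0.03],"dr":[0,0,0],"jaw":0}]'

```text
time: 9.22
position: [485.8, 0.8, 265.6]
tcp_rot: [0.542, -0.454, -0.539, -0.458]
ft_force: [0.7, 0.9, -1.1]
grip_width: 0.003
```

Emit:
send_rows --increments '[{"xyz":[0,0.01,0.03],"dr":[0,0,0],"jaw":0},{"xyz":[0,0,0.03],"dr":[0,0,0],"jaw":0},{"xyz":[0,0,0.03],"dr":[0,0,0],"jaw":0},{"xyz":[0,0,0],"dr":[0,0,0],"jaw":0},{"xyz":[0,0,0],"dr":[0,0,0],"jaw":0},{"xyz":[0,0,0],"dr":[0,0,0],"jaw":0}]'

```text
time: 9.72
position: [456.9, 90.1, 260.5]
tcp_rot: [0.542, -0.455, -0.542, -0.454]
ft_force: [-0.2, -0.3, -0.1]
grip_width: 0.002
```

```bash
python3 st.py; python3 - <<'E'
from h import *
A=np.load('pics/topP.npy'); 
p,d,m=grab('top','t3.png'); P=pts(d,m)
Q=P[180:300,285:335].reshape(-1,3); Q=Q[(abs(Q[:,2]-199)<6)&(Q[:,0]<628-.172*Q[:,1])]
for i in range(2):
    l=cv2.fitLine(Q[:,:2].astype(np.float32),cv2.DIST_HUBER,0,.01,.01).ravel(); D=l[:2]
    if D[0]>0:D=-D
    print('door angle',np.arctan2(-D[0],D[1])-.172,len(Q)); import time
    p,d,m=grab('top'); P=pts(d,m); Q=P[180:300,285:335].reshape(-1,3); Q=Q[(abs(Q[:,2]-199)<6)&(Q[:,0]<628-.172*Q[:,1])]
C=P[150:225,345:440].reshape(-1,3); C=C[abs(C[:,2]-140)<6]; r=cv2.minAreaRect(C[:,:2].astype(np.float32)); print('low',r)
print(arm.state()['ft_force'])
E
```

```text
t 9.7167 pos [456.9  90.1 260.5] F [-0.2 -0.3 -0.1] g 0.002 q [-0.78  0.01  0.46  2.01 -0.    1.13  1.42]
[[-0.0, -0.985, -0.174], [-0.0, -0.174, 0.985], [-1.0, 0.0, -0.0]]
x tilt [-1.e-04 -2.e-04 -1.e+00] yaw z 1.746
door angle 1.5078639 402
door angle 1.5082688 398
low ((693.4222412109375, -305.2454833984375), (146.64442443847656, 181.4891815185547), 10.90405559539795)
[ 0.08287651 -0.13799318  0.36024401]
```

View pics/t3.png

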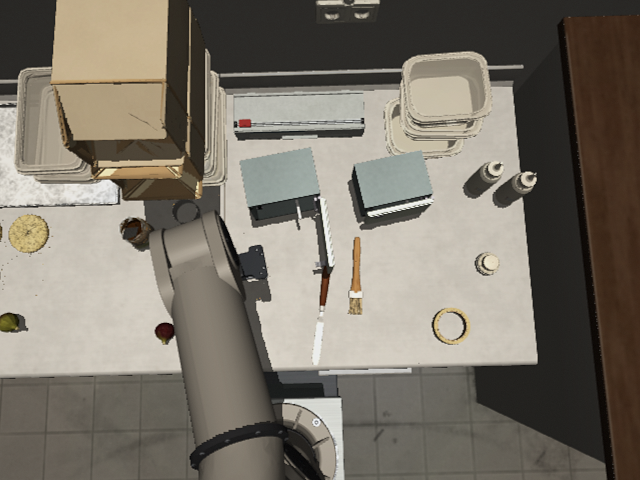

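The door (325,235) stands nearly square at 1.51 rad and isn't moving. The low cupboard, spatula, brush, jar and timer are where they were, and the arm is clear.

```bash
python3 -c "
from workcell import arm
print(arm.job_done())"
```

```text
the job is handed in; nothing more can be done
None
```

The tall cupboard's door is open to about 1.51 rad, close to a right angle, and the job is handed in.

With closed fingertips pointing down I pressed the disc to the stop (about 20 N on the wrist along the press). After I withdrew, the door sprang to about 0.49 rad. I then reached down behind its free edge and pushed it round gently, with under 1 N at the wrist whenever I read it.

**Last checks:**
- **Tall door:** two top-camera frames, 0.05 s apart, both gave 1.508 rad, so it appears to be at rest.
- **Robot:** it is clear of everything, with wrist force near zero.
- **Low cupboard:** its outline has not changed, so its door is still shut.
- **Loose things:** the spatula, brush, jam jar and timer look unmoved in the top picture. The jar lid was hidden by the arm in that last picture and I did not check it again, but nothing came near it at table height.

No check failed or disagreed.

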